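Close the salad spinner and lock its pump knob down for storage

TASK

Close the salad spinner for the cupboard: set its lid squarely home on the bowl, then push the pump knob all the way down against its spring and, while it is down, slide the lock bar on the knob fully out under the steel bridge, so that the knob stays down by itself when you let go. The plastic is brittle: never press on the lid with more than about three and a half kilos, and do not bear down once the knob has bottomed. Leave the spinner standing where the bowl stands now and the other things on the worktop undisturbed.

Things in the scene. Friction and masses are not known exactly. Their poses are not given: they have to be found in the camera images.
- bowl: Loose round clear plastic bowl of a salad spinner with a white ribbed basket in it, upright on the worktop, about 0.7 kg, 112 mm high; 166 mm in diameter outside at the top, 116 mm at the foot; the mouth is 160 mm wide inside, straight for the top 14 mm (basket 18 mm or more below the rim). Origin: centre of the underside; z up.
- bowl_rim (a point): Centre of the bowl's mouth, level with the top of its rim (112 mm above the worktop).
- lid: Loose round white lid, about 0.34 kg with its parts, 176 mm in diameter, lying right way up beside the bowl. Origin: centre of the underside; z up; x points from the knob to the steel bridge. A chamfered plug, 155.6 mm wide and 12 mm deep, drops into the bowl's mouth (2 mm clearance all round) at any turn. Above it the dome rises to 28 mm over the origin.
- lid_seat (a point): Centre of the flange's underside, 12 mm above the lid's origin; meets bowl_rim when the lid is home. Over the dome stands a grey collar, 70 to 74 mm wide, 51 mm inside, its top 44 mm above the lid's origin, with the pump knob in it. Carry the lid by the knob, from above, fingers closing along the lid's y axis.
- bridge (a point): Middle of the underside of the steel bridge on the collar, 31 mm from the lid's centre along its +x, 51.5 mm above its origin. Beam 8 mm along x, 28 mm along y, 4 mm thick; 18 mm between its posts. With the knob fully down the bar passes 1.5 mm under the beam; higher, it runs against it. A bar more than 5 mm out stands over the beam and keeps the knob from going down.
- knob_top (a point): Centre of the flat top of the grey pump knob (plunger), an upright cylinder 45 mm in diameter in the middle of the lid. Sprung up, its top is 64 mm above the lid's origin (20 mm above the collar); fully down 46 mm (2 mm above the collar). The lock bar lies on this top.
- knob (a joint): Travel of the pump knob into the lid, m: 0 up, 0.018 fully down on a firm stop. The spring pushes it up with about 7 N at 0, rising evenly to 16 N at 0.018; that load must be kept up while the bar is slid, or the knob comes up again.
- fin (a point): Middle of the top of the lock bar's grip fin: a black block 20 mm long (lid's x), 10 mm thick (lid's y), its top 18 mm above the knob's top. Pinch it from above with the fingers closing along the lid's y, or press on its ribbed top. Bar drawn back: 10 mm from the knob's centre, away from the bridge; bar fully out: 6 mm beyond the centre, towards the bridge.
- bar_end (a point): Middle of the front end of the flat steel lock bar (42 mm long, 16 mm wide, 4 mm thick), which slides on the knob's top along the lid's x and goes down and up with the knob. 22 mm from the knob's centre when drawn back, 38 mm fully out; 2 mm above the knob's top.
- bar (a joint): Slide of the lock bar towards the bridge, m: 0 drawn fully back on its stop, 0.016 fully out on its stop. Friction of about 1.5 N holds it where it is left. At the start it may stand up to 9 mm out and must then first be drawn back.
- salt_shaker: Bystander: glass shaker with a white cap, 42 mm in diameter, 80 mm high, standing between bowl and lid; origin at the centre of its underside.
- pepper_shaker: Bystander: second glass shaker, 42 mm in diameter, 80 mm high, behind the work; origin at the centre of its underside.
- spice_jar: Bystander: spice jar with black cap, 43 mm in diameter, 96 mm high, behind the work; origin at the centre of its underside.
- spice_jar_2: Bystander: second spice jar with black cap, 43 mm in diameter, 96 mm high, to the right of the first; origin at the centre of its underside.
- glass_near: Bystander: waisted tea glass, 58 mm in diameter, 90 mm high, behind the work; origin at the centre of its underside.
- teaspoon_near: Bystander: steel teaspoon lying flat between bowl and lid, 128 mm long, 26 mm wide, 10 mm high; origin at the centre of its underside, length along its y.

How it is judged:
On the way, in this order (a step that is already met when the one before it is completed fails the run):
1. the lid sits squarely home on the bowl (horizontal distance between lid_seat and bowl_rim below 0.004 m and z of lid_seat in the frame of bowl between 0.108 and 0.115 m and angle between the z axis of lid and the z axis of bowl, either way round below 0.03 rad), for 0.2 s.
2. with the lid on the bowl, the knob is pushed fully down (all of step 1 and value of joint knob above 0.0165 m), for 0.1 s.
3. the lock bar is slid out under the bridge while the knob is down (all of step 1 and value of joint knob above 0.015 m and value of joint bar above 0.0125 m), for 0.2 s.
At the end, for the whole second after the job is handed in: The lid is home on the upright bowl (centred within 4 mm, flange on the rim within 3 mm, square within 0.03 rad), the knob stays down by itself (at least 14.8 of its 18 mm) and the lock bar stands at least 12.5 of its 16 mm out under the bridge; everything is at rest (all of step 1 and angle between bowl's own z axis and vertical below 0.05 rad and height (world z) of bowl below 0.01 m and value of joint knob above 0.0148 m and value of joint bar above 0.0125 m and linear speed of each of lid, bowl below 0.02 m/s); the robot touches nothing.
It fails at once if the lid is pressed onto the bowl with more than 40 N (its own weight, about 4 N, included) (contact force between lid and bowl above 40 N).
It fails at once if the bowl is shoved more than 3 cm or tipped (distance of bowl from where it was at the start of the episode above 0.03 m or angle between bowl's own z axis and vertical above 0.2 rad).
It fails at once if a bystander is moved more than 2 cm (distance of any of salt_shaker, pepper_shaker, spice_jar, spice_jar_2, glass_near, teaspoon_near from where it was at the start of the episode above 0.02 m).
It also fails if it takes over 72 s, if anything falls off the work surface, if the arm or the gripper's body presses on something with over 40 N, if the wrist force passes 120 N, or if a joint passes its speed limit or range.

ROBOT

A 6-joint arm with a two-finger parallel gripper is mounted at the origin on a cart in front of the work surface, level with it; the furniture and walls round the work are solid. World frame = base frame: x ahead of the robot, y to its left, z up, the work surface at z = 0. Lengths are in m, angles in rad, forces in N, time in s.
With the tool pointing down it reaches from about 0.35 to 0.875 m from the base axis. Payload 4.2 kg.
Tool frame: the origin (TCP) lies midway between the tips of the shut fingers; the grasp point (between the pads) lies 19 mm behind it (ctrl.grip_point_offset is the distance from the TCP to the grasp point, in m); z points along the fingers, y is the line along which they close (so a half turn about z gives the same grasp; the last joint's range is limited). The gripper opens to 85 mm and grips with 20 to 120 N. Pads are 22 mm wide; open, the fingers measure 114 mm over their backs; the gripper's body (76 mm by 85 mm) begins 54 mm behind the grasp point. The pads swing forward as they close: fully open they stand 13 mm farther back than shut.
Start: joints at [1.459, 0.385, 0.008, 0, -1.194, -0.259], TCP at [0.226, 0.583, 0.231] pointing down, gripper open.
Joint ranges: [-3.14, 3.14], [-1.21, 2.06], [-1.07, 1.41], [-3.16, 2.05], [-2.99, -0.16], [-3.1, 3.1]. Speed limits (rad/s): [2.79, 2.79, 3.14, 3.14, 3.14, 3.14].

INTERFACE

Orientations are given as a unit quaternion [w, x, y, z].
In Python, from rig import monitor, cams, ctrl, outline_of, mark_of gives the robot as it stands.
- The arm moves only by the shell command python3 -m pendant 'ROWS' [FORCE]. ROWS is 1 to 8 rows, one to a line, with the numbers parted by spaces; each row has 5 numbers: the finger opening in m, then dx, dy, dz in fractions of the full range, 1 being 0.2 m, then a turn about the tool's z in shares of 2 rad (1.0 is 2 rad); each row shifts and turns the commanded pose from where the row before left it, along the tool's axes as they then stand; what a row does not reach is not made up. A row lasts 1/8 s, in which the tool goes at most 0.0625 m and 0.188 rad, less where a joint would pass 70% of its speed; a pose out of reach is approached as far as the arm can. The fingers move at their own pace and stop on an object; FORCE is the grip in N (left out, the last holds). Time passes only in rows, so rows that do not move let the fingers close. It prints the time, the measured TCP pose, the force, the opening and the grip force at its end. Shift and turn numbers lie between -1 and 1, and a call with a number outside is refused. Input that does not fit is refused with a message, and nothing moves.
- monitor.read_state(): the state, without advancing time (a new reading comes with each control period).
- cams.capture(name): name is "scene" or "top"; returns a dict with "pixels" (400x640x3 uint8, red, green, blue), "vfov" (degrees; the focal length in pixels is half the picture's height over the tangent of half this angle, whatever the lens; pixels are square), "cx", "cy" (the principal point, pixels), "T" (4x4, takes a point from camera to world coordinates). Camera axes: x right, y up, looking along -z (the intrinsics and any distortion apply to the point x, -y, -z); pixel columns grow to the right and rows downward; lengths in m; the calibration is good to about 2 mm. A picture is of the moment at which its call begins. There is no depth.
- ctrl.close_job(): hands the job in; it is judged then, once.
Trained networks look in the newest picture that a camera, given by its name, has taken for a name from the list of things; names that differ only in an ending like _2 or _b are one class to them, and where a whole thing is asked for, a point or a joint stands for the part that bears it (a point fixed in the world has none). Each returns a list of dicts, best first, with "p" (0 to 1); they miss things now and then, are a little off and sometimes report something else, mostly with a low value. They report only what shows in the picture. A call takes as long as a camera call.
- outline_of(camera, thing): "region" (400x640 bool, what is visible of it) and "point" ([column, row] in pixels, amid what is visible of it).
- mark_of(camera, thing): "point" ([column, row] in pixels: a listed point, or the origin of a listed thing).
The state is a dict: "t": time; "qpos": joint angles; "qvel": joint speeds; "joint_torque": joint torques, N m; "ee_pos": TCP position; "orientation": TCP orientation; "ft_force": force on the tool from outside, world axes, zero at the start; "torque": the same for the moment, N m; "grip_width": finger opening in m; "grip_force": force on a finger pad.
Only numpy, scipy, OpenCV 4.12 (cv2) and the standard library are available. Lean on these libraries where they do the work, as an engineer would, in place of code of your own. Each camera call takes 0.05 s, during which the arm holds its last target. There are 200 camera calls.

## Working session

There is one attempt and no reset: what is moved stays moved. The work goes in short steps, Python scripts to look and compute and a shell command to move; the robot and the scene stay as the last step left them, time stands still between calls to the robot, and variables do not carry over. Pictures are saved under pics/ and viewed, at most 10 in all, crops included, and the job is handed in when it is done.

```bash
mkdir -p pics; ls; cat > h.py <<'E'
import numpy as np, cv2
from rig import monitor, cams, ctrl, outline_of, mark_of
C={}
def cap(n):
    C[n]=cams.capture(n); return C[n]
def ray(n,p):
    c=C[n]; f=200/np.tan(np.radians(c['vfov'])/2)
    d=np.array([(p[0]-c['cx'])/f,-(p[1]-c['cy'])/f,-1]); 
    return c['T'][:3,3], c['T'][:3,:3]@d
def atz(n,p,z):
    o,d=ray(n,p); return o+d*(z-o[2])/d[2]
def proj(n,P):
    c=C[n]; f=200/np.tan(np.radians(c['vfov'])/2)
    q=np.linalg.inv(c['T'])@np.r_[P,1]; return np.array([c['cx']-f*q[0]/q[2], c['cy']+f*q[1]/q[2]])
def marks(things,ns=('scene','top')):
    for t,z in things:
        for n in ns:
            for m in mark_of(n,t)[:2]:
                print(t,n,round(m['p'],2),np.round(m['point'],1),np.round(atz(n,m['point'],z),4))
E
python3 - <<'E'
from h import *
for n in('scene','top'):
    c=cap(n); print({k:v for k,v in c.items() if k!='pixels'},c['pixels'].shape)
    cv2.imwrite(f'pics/{n}0.png',c['pixels'][:,:,::-1])
marks([('bowl_rim',.112),('bowl',0),('lid',0),('lid_seat',.012),('knob_top',.064),('fin',.082),('bridge',.0515),('bar_end',.066),('salt_shaker',0),('teaspoon_near',0),('pepper_shaker',0),('spice_jar',0),('glass_near',0)])
s=monitor.read_state(); print(s['t'],s['orientation'],s['ee_pos'],s['ft_force'])
E
```

```text
pics
{'vfov': 52.23622031635297, 'cx': 319.27072050093795, 'cy': 197.5030091046342, 'T': array([[ 0.21210561,  0.54105029, -0.81380329, -0.26879297],
       [-0.97709856,  0.13191582, -0.16696294, -0.17714418],
       [ 0.01701818,  0.8305798 ,  0.55663954,  0.68525368],
       [ 0.        ,  0.        ,  0.        ,  1.        ]])} (400, 640, 3)
{'vfov': 44.4987790906131, 'cx': 318.72646512034123, 'cy': 200.73594677904626, 'T': array([[-0.01903098,  0.99338896, -0.11320862,  0.46318871],
       [-0.9997013 , -0.01716979,  0.0173928 ,  0.00814025],
       [ 0.01533405,  0.11350581,  0.99341899,  1.35290111],
       [ 0.        ,  0.        ,  0.        ,  1.        ]])} (400, 640, 3)
bowl_rim scene 0.93 [415.  220.5] [ 0.5279 -0.2439  0.112 ]
bowl_rim top 0.82 [409.8 230.9] [ 0.5234 -0.2438  0.112 ]
bowl scene 0.72 [405.9 258.7] [ 0.5176 -0.2382  0.    ]
bowl top 0.93 [402.2 234.7] [ 0.5187 -0.245   0.    ]
lid scene 0.92 [214.6 225.5] [0.532  0.2759 0.    ]
lid top 0.86 [210.  227.4] [0.5485 0.2858 0.    ]
lid top 0.3 [212.7 216.2] [0.5794 0.2786 0.    ]
lid_seat scene 0.78 [216.3 2
[... 1007 characters left out ...]
.7] [0.4739 0.0101 0.    ]
pepper_shaker scene 0.59 [276. 196.] [0.71   0.1573 0.    ]
pepper_shaker scene 0.34 [223.8 196. ] [0.6728 0.3097 0.    ]
pepper_shaker top 0.51 [258.  169.5] [0.7083 0.1529 0.    ]
spice_jar scene 0.94 [365. 209.] [ 0.7059 -0.1135  0.    ]
spice_jar scene 0.2 [233.5 186.5] [0.7299 0.3019 0.    ]
spice_jar top 0.59 [348.6 171. ] [ 0.6999 -0.101   0.    ]
spice_jar top 0.58 [405.5 171.5] [ 0.6959 -0.2612  0.    ]
glass_near scene 0.9 [236.5 186.8] [0.7305 0.2922 0.    ]
glass_near top 0.85 [208.9 166.4] [0.7194 0.2899 0.    ]
1.4 [ 2.94732125e-06  9.82864298e-01 -1.84330604e-01 -4.16016076e-06] [0.2264372  0.58250988 0.23132035] [ 0.25485746  0.41974813 -0.09468514]
```

```bash
python3 - <<'E'
import cv2,numpy as np
a=cv2.imread('pics/scene0.png'); b=cv2.imread('pics/top0.png')
cv2.imwrite('pics/full.png',a)
l=cv2.resize(b[185:265,165:255],None,fx=6.6,fy=6.6,interpolation=cv2.INTER_CUBIC)[:, :400*2]
l2=cv2.resize(a[165:255,165:270],(700,600),interpolation=cv2.INTER_CUBIC)
o=np.hstack([cv2.resize(b[180:270,160:260],(400,360),interpolation=cv2.INTER_CUBIC),cv2.resize(a[165:255,165:265],(400,360),interpolation=cv2.INTER_CUBIC)])
cv2.imwrite('pics/crop0.png',o)
E
```

```text
(no output)
```

View pics/full.png

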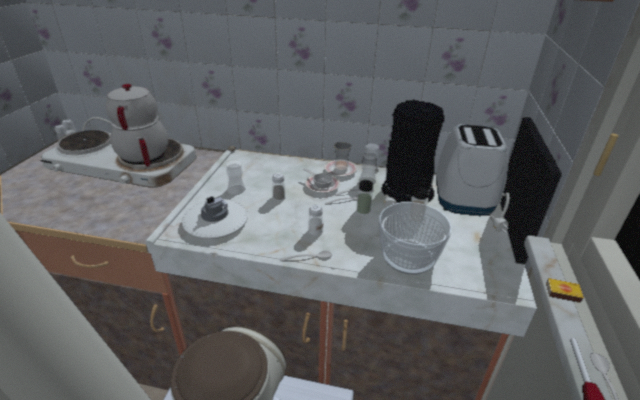

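View pics/crop0.png

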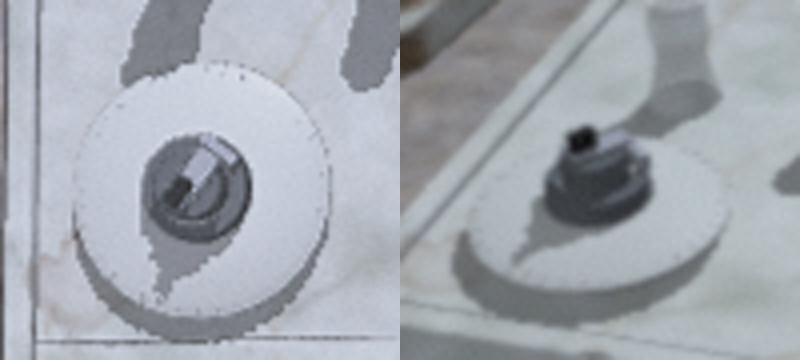

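```bash
cat >> h.py <<'E'
from scipy.optimize import minimize
def circ(x,y,z,r):
    a=np.linspace(0,2*np.pi,120,endpoint=False); return np.c_[x+r*np.cos(a),y+r*np.sin(a),0*a+z]
def hull(n,pts,sc=8):
    p=np.array([proj(n,q) for q in pts])*sc; h=cv2.convexHull(p.astype(np.float32)).astype(np.int32)
    return h
def fitmask(n,reg,discs,x0):
    sc=4; reg=cv2.resize(reg.astype(np.uint8),None,fx=sc,fy=sc,interpolation=cv2.INTER_NEAREST)
    def cost(x):
        m=np.zeros_like(reg); h=hull(n,np.vstack([circ(x[0],x[1],z,r) for z,r in discs]),1)
        p=np.array([(proj(n,q)+.5)*sc for q in np.vstack([circ(x[0],x[1],z,r) for z,r in discs])])
        cv2.fillPoly(m,[cv2.convexHull((p*16).astype(np.int32))],1,shift=4)
        return np.count_nonzero(m!=reg)/reg.sum()
    r=minimize(cost,x0,method='Nelder-Mead',options=dict(initial_simplex=np.array(x0)+np.array([[0,0],[.01,0],[0,.01]]),xatol=1e-4,fatol=1e-5))
    return r.x,r.fun
E
python3 - <<'E'
from h import *
for n in('scene','top'):
    cap(n)
    for t,d,x0 in(('lid',[(.012,.088),(.017,.087),(.044,.036),(.064,.0225)],[.547,.28]),('bowl',[(.112,.083),(0,.058)],[.525,-.243])):
        o=outline_of(n,t)[0]; print(n,t,round(o['p'],2),o['region'].sum(),*fitmask(n,o['region'],d,x0))
    for t,z in(('knob',.064),('bar',.066),('fin',.082),('bridge',.0535)):
        for o in outline_of(n,t)[:2]: 
            r=o['region'];ys,xs=np.nonzero(r); print(n,t,round(o['p'],2),r.sum(),np.round([xs.mean(),ys.mean()],1),np.round(atz(n,[xs.mean(),ys.mean()],z),4))
im=C['top']['pixels'][:,:,::-1]
cv2.imwrite('pics/crop1.png',cv2.resize(im[205:245,185:235],(800,640)[:2],interpolation=cv2.INTER_CUBIC)[:600])
E
```

```text
scene lid 0.82 2102 [0.55052491 0.2819941 ] 0.034342293054234065
scene bowl 0.79 4167 [ 0.52214552 -0.24144718] 0.04655627549796016
scene knob 0.65 93 [213.6 199.9] [0.5607 0.2831 0.064 ]
scene knob 0.49 300 [213.7 204.9] [0.5389 0.2729 0.064 ]
scene bridge 0.6 2002 [214.2 218.3] [0.4971 0.2541 0.0535]
top lid 0.57 3270 [0.54954709 0.28438011] 0.019992354740061162
top bowl 0.67 3323 [ 0.5242802  -0.23894518] 0.016551309058080048
top knob 0.61 291 [207.  226.2] [0.5479 0.2805 0.064 ]
top bar 0.49 96 [207.2 223.9] [0.5536 0.2796 0.066 ]
top bridge 0.89 3210 [210.1 227.2] [0.5457 0.2745 0.0535]
```

View pics/crop1.png

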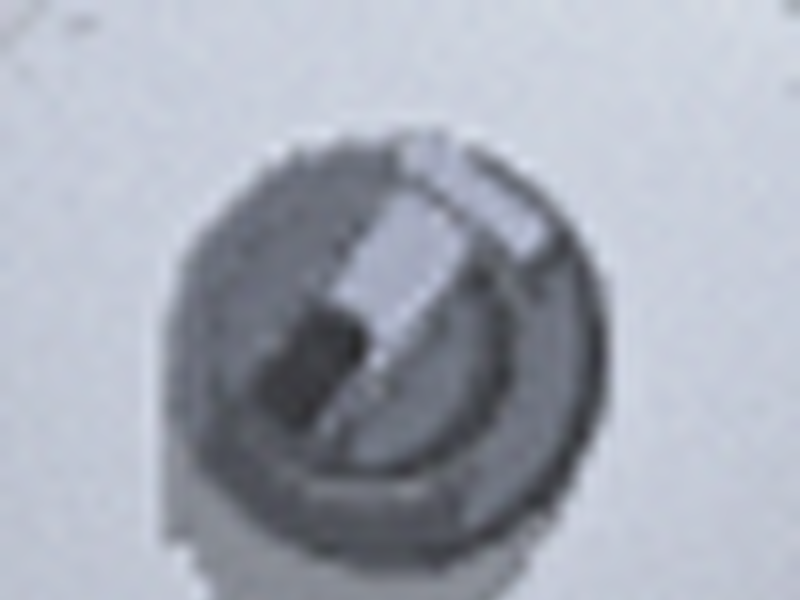

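```bash
python3 - <<'E'
from h import *
cap('top')
f=lambda u,v,z: atz('top',[185+u/16-.5,205+v/16-.5],z)[:2]
c=f(385,348,.042); br=f(475,195,.0555); fi=f(312,365,.082); be=f(437,215,.068)
h=lambda a,b: np.degrees(np.arctan2(*(b-a)[::-1]))
print(c,br,fi,be)
print('heads',h(c,br),h(fi,br),h(fi,be),h(f(335,300,.068),f(415,190,.068)),h(f(375,350,.068),f(468,240,.068)),h(f(420,150,.0555),f(540,245,.0555))+90)
for L in(np.array([.5497,.2835]),):
  for a in(-38,-40):
    x=np.array([np.cos(np.radians(a)),np.sin(np.radians(a))]);y=np.array([-x[1],x[0]])
    for p in(c,br,fi,be): print(a,np.round([(p-L)@x*1e3,(p-L)@y*1e3],1))
E
```

```text
[0.54901354 0.28106056] [0.5732485  0.26354419] [0.54385229 0.28449685] [0.56900599 0.26728311]
heads -35.858376165431046 -35.48002723131314 -34.38547611973507 -35.97330985898794 -40.3025087705312 -39.047845098122764
-38 [ 1.  -2.3]
-38 [30.8 -1.2]
-38 [-5.2 -2.8]
-38 [25.2 -0.9]
-40 [ 1.  -2.3]
-40 [30.9 -0.2]
-40 [-5.1 -3. ]
-40 [25.2 -0. ]
```

The manual's scale: shifts go in shares of 0.2 m and turns go in shares of 2 rad. Converting my numbers, 0.06 m / 0.2 = 0.3, 0.006 m / 0.2 = 0.03, 0.138 rad / 2 = 0.069.

```bash
cat >> h.py <<'E'
def need(x,y,z=None,head=None):
    s=monitor.read_state(); w,a,b,c=s['orientation']
    from scipy.spatial.transform import Rotation as R
    M=R.from_quat([a,b,c,w]).as_matrix(); p=np.array(s['ee_pos']); t=np.array([x,y,p[2] if z is None else z])
    h=np.degrees(np.arctan2(M[1,0],M[0,0])); turn=0 if head is None else np.radians(h-head)
    M2=M@R.from_euler('z',turn).as_matrix(); d=M2.T@(t-p)
    print('t',round(s['t'],2),'pos',np.round(p,4),'head',round(h,2),'turn',round(turn,4),'then d',np.round(d,4),'z tilt',np.round(M[:,2],4),'F',np.round(s['ft_force'],1),'w',round(s['grip_width'],4),'gf',round(s['grip_force'],1),'q6',round(s['qpos'][5],2))
E
python3 -m pendant '0.085 0 0 0 0.069
0.085 0 0 0 0.069
0.07 0.3 0.03 0 0
0.07 0.3 0.03 0 0
0.07 0.3 0.03 0 0
0.07 0.3 0.03 0 0
0.07 0.3 0.03 0 0
0.07 0.3 0.03 0 0'
python3 -c "
from h import *
need(.549,.2825,.15,-37)"
```

```text
t: 3.15
ee_pos: [0.4933, 0.3354, 0.2316]
orientation: [-0.0, 0.948, -0.318, 0.0]
ft_force: [0.1, 0.7, 0.2]
grip_width: 0.0699
grip_force: 0.0
t 3.15 pos [0.4933 0.3354 0.2316] head -37.04 turn -0.0008 then d [0.0763 0.0088 0.0816] z tilt [ 5.e-04  5.e-04 -1.e+00] F [0.1 0.7 0.2] w 0.0699 gf 0.0 q6 0.06
```

In the tool's units: 0.04 m / 0.2 = 0.2, 0.038 m / 0.2 = 0.19.

```bash
python3 -m pendant '0.07 0.19 0.02 0.1 0
0.07 0.19 0.02 0.1 0
0.07 0 0 0.2 0
0.07 0 0 0 0
0.07 0 0 0 0' >/dev/null
python3 - <<'E'
from h import *
need(.549,.2825,.045,-37)
for n in('scene','top'): cap(n)
a=C['scene']['pixels'][110:270,130:330,::-1]
cv2.imwrite('pics/c2.png',cv2.resize(a,(750,600),interpolation=cv2.INTER_CUBIC))
E
```

```text
t 3.77 pos [0.5486 0.2854 0.1528] head -37.0 turn 0.0 then d [0.002  0.0023 0.1078] z tilt [ 2.2e-03  8.0e-04 -1.0e+00] F [-0.4 -0.3  0.3] w 0.0699 gf 0.0 q6 0.18
```

View pics/c2.png

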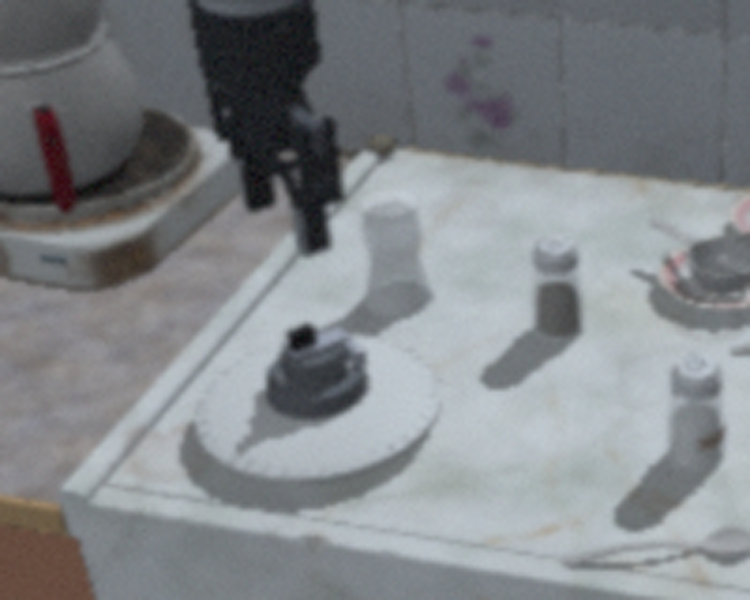

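In the tool's units: 0.04 m / 0.2 = 0.2, 0.002 m / 0.2 = 0.01.

```bash
python3 -m pendant '0.07 0.01 0.01 0.1 0
0.07 0 0 0.2 0
0.07 0 0 0.15 0
0.07 0 0 0.05 0
0.07 0 0 0.03 0
0.07 0 0 0 0
0.07 0 0 0 0' 40
python3 -c "
from h import *
need(.549,.2825,.045,-37)"
```

```text
t: 4.75
ee_pos: [0.5489, 0.2824, 0.0466]
orientation: [-0.001, 0.948, -0.318, 0.001]
ft_force: [-0.7, 0.9, -0.3]
grip_width: 0.0703
grip_force: 0.0
t 4.75 pos [0.5489 0.2824 0.0466] head -37.04 turn -0.0008 then d [ 0.     -0.0001  0.0016] z tilt [ 0.0019  0.0014 -1.    ] F [-0.7  0.9 -0.3] w 0.0703 gf 0.0 q6 0.19
```

In the tool's units: 0.001 m / 0.2 = 0.005.

```bash
python3 -m pendant '0.05 0 0 0.005 0
0.04 0 0 0 0
0.03 0 0 0 0
0.03 0 0 0 0
0.03 0 0 0 0
0.03 0 0 0 0' 40
python3 -m pendant '0.03 0 0 -0.05 0
0.03 0 0 -0.05 0
0.03 0 0 -0.1 0
0.03 0 0 0 0'
python3 - <<'E'
from h import *
need(.549,.2825,.24,-37)
for n in('scene','top'): cap(n)
a=C['scene']['pixels'][140:260,150:310,::-1]
cv2.imwrite('pics/c3.png',cv2.resize(a,(800,600),interpolation=cv2.INTER_CUBIC))
E
```

```text
t: 5.5
ee_pos: [0.5484, 0.2818, 0.0451]
orientation: [-0.0, 0.948, -0.318, 0.0]
ft_force: [-1.3, -0.4, 5.1]
grip_width: 0.0437
grip_force: 40.5
t: 6.0
ee_pos: [0.5493, 0.2827, 0.086]
orientation: [-0.002, 0.948, -0.318, 0.001]
ft_force: [0.1, 0.6, -3.8]
grip_width: 0.0432
grip_force: 41.5
t 6.0 pos [0.5493 0.2827 0.086 ] head -37.05 turn -0.0009 then d [ 0.     -0.0003 -0.154 ] z tilt [ 0.0032  0.0026 -1.    ] F [ 0.1  0.6 -3.8] w 0.0432 gf 41.5 q6 0.19
```

View pics/c3.png

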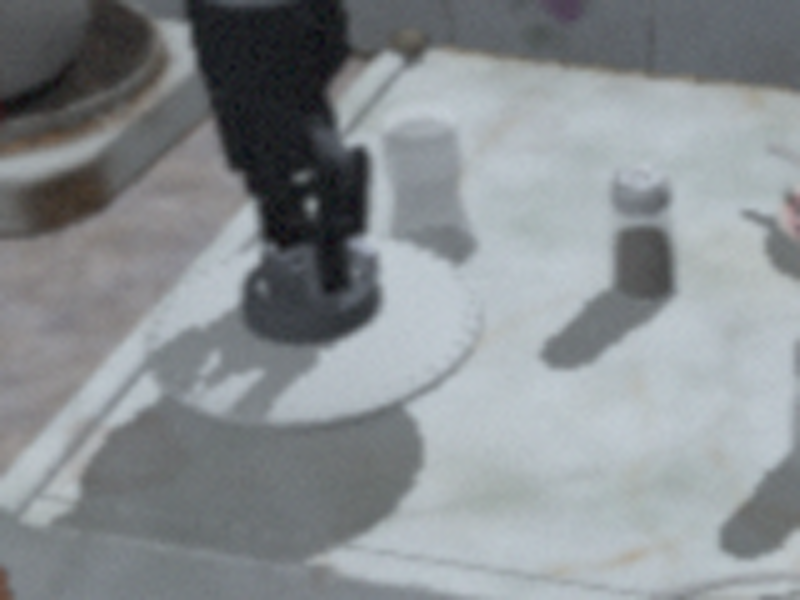

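In the tool's units: -0.045 m / 0.2 = -0.225, 0.025 m / 0.2 = 0.125.

```bash
python3 -m pendant '0.03 0 0 -0.175 0
0.03 0 0 -0.225 0
0.03 0 0 -0.225 0
0.03 0.06 0.09 -0.05 0
0.03 0.125 0.18 0 0
0.03 0.125 0.18 0 0
0.03 0.125 0.18 0 0
0.03 0.125 0.18 0 0'
python3 -m pendant '0.03 0.125 0.18 0 0
0.03 0.125 0.18 0 0
0.03 0.125 0.18 0 0
0.03 0.125 0.18 0 0
0.03 0.125 0.18 0 0
0.03 0.06 0.09 0 0
0.03 0 0 0 0'
python3 -c "
from h import *
need(.524,-.242,.19,-37)"
```

```text
t: 7.1
ee_pos: [0.538, 0.0825, 0.2169]
orientation: [0.001, 0.948, -0.318, -0.002]
ft_force: [0.8, -0.3, -2.5]
grip_width: 0.0436
grip_force: 42.5
t: 7.98
ee_pos: [0.5278, -0.1572, 0.2169]
orientation: [0.0, 0.948, -0.32, -0.003]
ft_force: [-0.7, -0.8, -3.2]
grip_width: 0.0433
grip_force: 42.5
t 7.97 pos [ 0.5278 -0.1572  0.2169] head -37.28 turn -0.0049 then d [0.0482 0.07   0.0268] z tilt [-5.e-03  9.e-04 -1.e+00] F [-0.7 -0.8 -3.2] w 0.0433 gf 42.5 q6 0.92
```

In the tool's units: 0.024 m / 0.2 = 0.12, 0.023 m / 0.2 = 0.115.

```bash
python3 -m pendant '0.03 0.08 0.115 0 0
0.03 0.08 0.115 0 0
0.03 0.08 0.12 0.05 0
0.03 0 0 0.075 0
0.03 0 0 0 0
0.03 0 0 0 0' >/dev/null
python3 - <<'E'
from h import *
need(.524,-.242,.165,-37)
zb=monitor.read_state()['ee_pos'][2]-.045; print('lid bottom',zb)
for n in('scene','top'):
    cap(n)
    for t,d,x0 in(('lid',[(zb+.012,.088),(zb+.017,.087)],[.525,-.242]),('bowl',[(.112,.083),(0,.058)],[.525,-.243])):
        for o in outline_of(n,t)[:1]: print(n,t,round(o['p'],2),o['region'].sum(),*fitmask(n,o['region'],d,x0))
marks([('lid_seat',zb+.012),('lid',zb),('bowl_rim',.112),('bowl',0)])
a=C['scene']['pixels'][130:280,340:490,::-1];b=C['top']['pixels'][170:280,350:460,::-1]
cv2.imwrite('pics/c4.png',np.hstack([cv2.resize(a,(400,400),interpolation=cv2.INTER_CUBIC),cv2.resize(b,(400,400),interpolation=cv2.INTER_CUBIC)]))
E
```

```text
t 8.72 pos [ 0.5262 -0.2394  0.1943] head -36.98 turn 0.0003 then d [-0.0002  0.0034  0.0293] z tilt [-3.e-04 -0.e+00 -1.e+00] F [ 0.6 -0.8 -3.9] w 0.0436 gf 42.5 q6 1.07
lid bottom 0.1492555129533581
scene lid 0.65 2687 [ 0.52749539 -0.24073165] 0.10581038332713062
scene bowl 0.89 2905 [ 0.50794475 -0.2414524 ] 0.43562822719449223
top lid 0.88 1334 [ 0.51731026 -0.24208968] 2.0711675412293853
lid_seat scene 0.85 [421.6 202.8] [ 0.5314 -0.2515  0.1613]
lid_seat scene 0.63 [427.8 184.9] [ 0.614  -0.2657  0.1613]
lid_seat top 0.73 [409.8 228.8] [ 0.5261 -0.234   0.1613]
lid scene 0.7 [424.2 176.1] [ 0.6761 -0.2588  0.1493]
lid scene 0.6 [416.1 209.3] [ 0.5199 -0.2411  0.1493]
lid top 0.71 [260.5 171.5] [0.6761 0.1307 0.1493]
lid top 0.7 [411.7 229.3] [ 0.5254 -0.2411  0.1493]
bowl_rim scene 0.81 [413.8 219.6] [ 0.5308 -0.241   0.112 ]
bowl_rim scene 0.69 [424.9 177.5] [ 0.7345 -0.2663  0.112 ]
bowl scene 0.9 [410.5 259.1] [ 0.5188 -0.2494  0.    ]
bowl top 0.39 [403.7 171. ] [ 0.6974 -0.2562  0.    ]
```

View pics/c4.png

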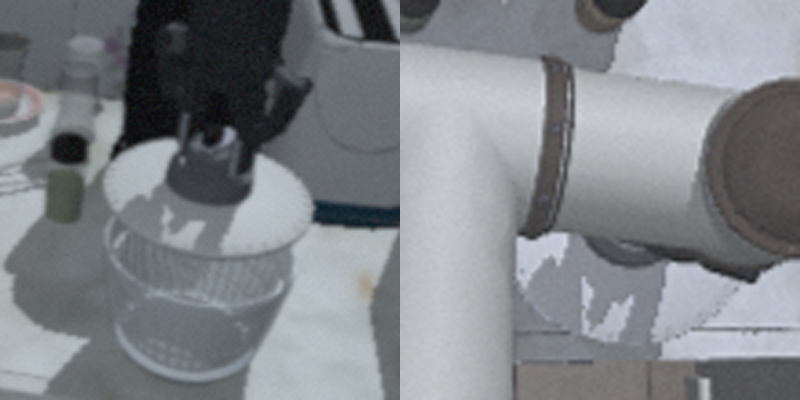

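```bash
python3 - <<'E'
from h import *
out=[]
for n,(x0,y0) in(('top',(360,180)),('scene',(365,185))):
    cap(n); im=cv2.imread(f'pics/{n}0.png')[y0:y0+100,x0:x0+100]
    im=cv2.resize(im,(400,400),interpolation=cv2.INTER_CUBIC)
    for z,r,col in((.112,.083,(0,0,255)),(0,.058,(0,160,0))):
        p=np.array([(proj(n,q)+.5-[x0,y0])*4 for q in circ(.523,-.2415,z,r)])
        for q in p: cv2.circle(im,tuple(int(v) for v in np.round(q)),0,col,-1)
    out.append(im)
cv2.imwrite('pics/c5.png',np.hstack(out))
E
```

```text
(no output)
```

View pics/c5.png

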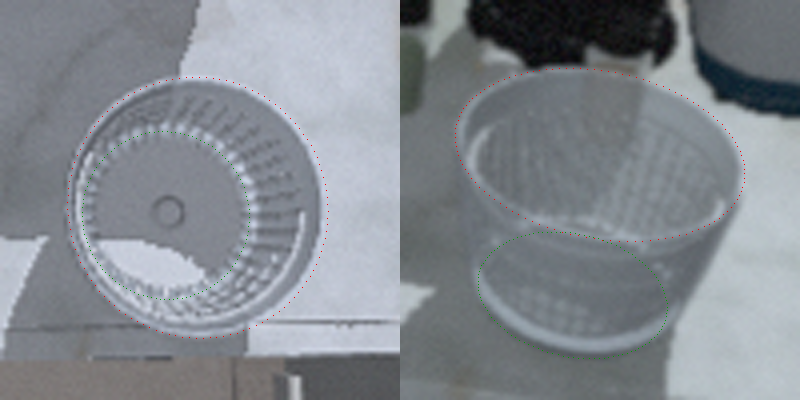

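```bash
python3 -c "
from h import *
need(.5223,-.2412,.160,-37)"
```

```text
t 9.53 pos [ 0.5261 -0.2403  0.1943] head -37.07 turn -0.0012 then d [-0.0025  0.003   0.0343] z tilt [-1.e-04  0.e+00 -1.e+00] F [-0.6 -0.8 -3.3] w 0.0432 gf 42.5 q6 1.07
```

In the tool's units: 0.016 m / 0.2 = 0.08, 0.01 m / 0.2 = 0.05.

```bash
python3 -m pendant '0.03 -0.0125 0.015 0.05 0
0.03 0 0 0.08 0
0.03 0 0 0.04 0
0.03 0 0 0 0
0.03 0 0 0 0' >/dev/null
python3 - <<'E'
from h import *
need(.5223,-.2412,.145,-37)
E
python3 -m pendant '0.03 0 0 0.01 0
0.03 0 0 0.01 0
0.03 0 0 0.01 0
0.03 0 0 0 0'
```

```text
t 10.15 pos [ 0.5227 -0.2413  0.1605] head -37.04 turn -0.0008 then d [-0.0004  0.0002  0.0155] z tilt [ 6.e-04 -4.e-04 -1.e+00] F [-0.2 -0.1 -3. ] w 0.0439 gf 42.5 q6 1.08
t: 10.65
ee_pos: [0.5222, -0.2411, 0.1541]
orientation: [0.0, 0.948, -0.318, -0.0]
ft_force: [-0.2, 0.1, -3.6]
grip_width: 0.0438
grip_force: 42.5
```

In the tool's units: 0.002 m / 0.2 = 0.01.

```bash
python3 -m pendant '0.03 0 0 0.01 0
0.03 0 0 0.01 0
0.03 0 0 0 0'; python3 -m pendant '0.03 0 0 0.01 0
0.03 0 0 0.005 0
0.03 0 0 0 0'
```

```text
t: 11.02
ee_pos: [0.5222, -0.2411, 0.15]
orientation: [0.0, 0.948, -0.318, -0.0]
ft_force: [0.1, -0.4, -3.3]
grip_width: 0.0432
grip_force: 42.5
t: 11.4
ee_pos: [0.5223, -0.2411, 0.1472]
orientation: [0.0, 0.948, -0.318, -0.0]
ft_force: [0.3, -0.1, -2.0]
grip_width: 0.0437
grip_force: 42.5
```

In the tool's units: 0.001 m / 0.2 = 0.005.

```bash
python3 -m pendant '0.03 0 0 0.005 0
0.03 0 0 0 0'; python3 -m pendant '0.03 0 0 0.005 0
0.03 0 0 0 0'
```

```text
t: 11.65
ee_pos: [0.5223, -0.2412, 0.1462]
orientation: [0.0, 0.948, -0.318, -0.0]
ft_force: [-0.2, -0.2, -3.8]
grip_width: 0.0433
grip_force: 42.5
t: 11.9
ee_pos: [0.5223, -0.2412, 0.1453]
orientation: [0.0, 0.948, -0.318, -0.0]
ft_force: [0.1, -0.2, -4.2]
grip_width: 0.0436
grip_force: 42.5
```

In the tool's units: 0.001 m / 0.2 = 0.005.

```bash
python3 -m pendant '0.03 0 0 0.005 0
0.03 0 0 0 0'; python3 -m pendant '0.03 0 0 0.005 0
0.03 0 0 0 0' | grep -E 'pos|force'; python3 -m pendant '0.03 0 0 0.005 0
0.03 0 0 0 0' | grep -E 'pos|force'
```

```text
t: 12.15
ee_pos: [0.5224, -0.2412, 0.1451]
orientation: [0.0, 0.948, -0.318, 0.0]
ft_force: [-1.2, 1.6, 1.6]
grip_width: 0.0434
grip_force: 43.0
ee_pos: [0.5225, -0.2412, 0.1448]
ft_force: [-3.0, 2.5, 6.5]
grip_force: 43.3
ee_pos: [0.5225, -0.2412, 0.144]
ft_force: [-3.4, 2.7, 7.6]
grip_force: 43.4
```

In the tool's units: -0.06 m / 0.2 = -0.3, -0.03 m / 0.2 = -0.15.

```bash
python3 -m pendant '0.065 0 0 0 0
0.065 0 0 0 0
0.065 0 0 0 0
0.065 0 0 -0.1 0
0.065 0 0 -0.15 0
0.065 0 0 -0.3 0
0.065 0 0 -0.3 0
0.065 0 0 0 0' 
python3 - <<'E'
from h import *
need(.522,-.2411,.170,-37)
for n in('scene','top'):
    cap(n)
    for t,d,x0 in(('lid',[(.112,.088),(.117,.087)],[.525,-.242]),):
        for o in outline_of(n,t)[:1]: print(n,t,round(o['p'],2),o['region'].sum(),*fitmask(n,o['region'],d,x0))
marks([('fin',.182),('bridge',.1515),('bar_end',.166),('knob_top',.164)])
a=C['scene']['pixels'][150:270,360:480,::-1]
a=cv2.resize(a,(600,600),interpolation=cv2.INTER_CUBIC)
for z,r,col in((.112,.088,(0,0,255)),(.144,.036,(0,160,0)),(.164,.0225,(255,0,0))):
    for q in circ(.523,-.2415,z,r): cv2.circle(a,tuple(int(v) for v in np.round((proj('scene',q)+.5-[360,150])*5)),0,col,-1)
cv2.imwrite('pics/c6.png',a)
E
```

```text
t: 13.65
ee_pos: [0.5247, -0.2421, 0.3185]
orientation: [-0.0, 0.948, -0.318, 0.006]
ft_force: [-0.3, -0.2, 0.3]
grip_width: 0.065
grip_force: 0.0
t 13.65 pos [ 0.5247 -0.2421  0.3185] head -37.04 turn -0.0007 then d [-0.0046  0.0014  0.1484] z tilt [ 0.0122 -0.0038 -0.9999] F [-0.3 -0.2  0.3] w 0.065 gf 0.0 q6 1.08
scene lid 0.9 2809 [ 0.52472831 -0.24323624] 0.04287557849768601
top lid 0.86 1374 [ 0.52063497 -0.2441163 ] 1.748225982532751
fin scene 0.6 [418.6 198.6] [ 0.515  -0.2418  0.182 ]
bridge scene 0.82 [423.3 203.4] [ 0.5447 -0.2567  0.1515]
bridge scene 0.42 [419.5 197.5] [ 0.5678 -0.2478  0.1515]
bridge top 0.88 [418.4 218.3] [ 0.5522 -0.2584  0.1515]
bar_end scene 0.5 [427.5 200. ] [ 0.5389 -0.2639  0.166 ]
bar_end top 0.68 [409.2 232.9] [ 0.5159 -0.2312  0.166 ]
bar_end top 0.34 [405.1 232.5] [ 0.5171 -0.2213  0.166 ]
knob_top scene 0.63 [418.2 203.5] [ 0.5225 -0.2435  0.164 ]
knob_top scene 0.58 [303.3 257.9] [ 0.287  -0.0349  0.164 ]
knob_top top 0.57 [412.5 232.5] [ 0.5168 -0.2397  0.164 ]
```

View pics/c6.png

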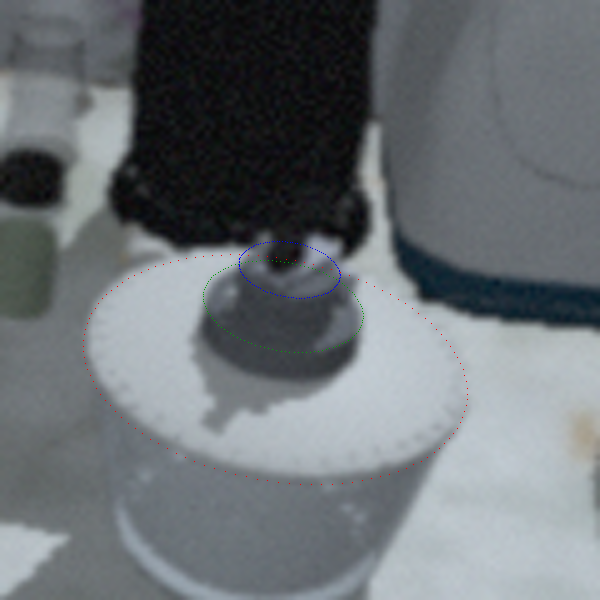

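In the tool's units: 0.04 m / 0.2 = 0.2, 0.03 m / 0.2 = 0.15.

```bash
python3 -m pendant '0.045 -0.015 0 0.15 0
0.045 -0.015 0.005 0.2 0
0.045 0 0 0.2 0
0.045 0 0 0.1 0
0.045 0 0 0 0
0.045 0 0 0 0' 25
python3 - <<'E'
from h import *
need(.5181,-.2379,.170,-37)
E
```

```text
t: 15.0
ee_pos: [0.5178, -0.2386, 0.1835]
orientation: [0.0, 0.948, -0.318, 0.001]
ft_force: [-0.0, 0.5, 0.1]
grip_width: 0.0452
grip_force: 0.0
t 15.0 pos [ 0.5178 -0.2386  0.1835] head -37.04 turn -0.0007 then d [-0.0002 -0.0008  0.0135] z tilt [ 2.e-03 -8.e-04 -1.e+00] F [-0.   0.5  0.1] w 0.0452 gf 0.0 q6 1.07
```

```bash
python3 -m pendant '0.045 0 -0.004 0.04 0
0.045 0 0 0.025 0
0.045 0 0 0 0
0.045 0 0 0 0' 25|grep -E 'pos|force'
python3 -m pendant '0.03 0 0 0 0
0.02 0 0 0 0
0.005 0 0 0 0
0.005 0 0 0 0
0.005 0 0 0 0
0.005 0 0 0 0' 25
python3 - <<'E'
from h import *
need(.5181,-.2379,.170,-37)
E
```

```text
ee_pos: [0.5175, -0.2378, 0.1695]
ft_force: [0.5, 0.1, -0.4]
grip_force: 0.0
t: 16.25
ee_pos: [0.5176, -0.2377, 0.1695]
orientation: [-0.0, 0.948, -0.318, 0.0]
ft_force: [0.4, 1.3, 1.6]
grip_width: 0.009
grip_force: 27.6
t 16.25 pos [ 0.5176 -0.2377  0.1695] head -37.06 turn -0.001 then d [ 0.0006 -0.0001 -0.0005] z tilt [ 5.e-04 -0.e+00 -1.e+00] F [0.4 1.3 1.6] w 0.009 gf 27.6 q6 1.07
```

In the tool's units: -0.002 m / 0.2 = -0.01.

```bash
for i in 1; do python3 -m pendant '0.005 -0.01 0 0 0
0.005 0 0 0 0'|grep -E 'pos|force'; done; python3 -m pendant '0.005 -0.01 0 0 0
0.005 0 0 0 0'|grep -E 'pos|ft_force';python3 -m pendant '0.005 -0.005 0 0 0
0.005 0 0 0 0'|grep -E 'pos|ft_force'
```

```text
ee_pos: [0.5162, -0.2366, 0.1695]
ft_force: [1.5, -0.6, 0.3]
grip_force: 27.5
ee_pos: [0.5144, -0.2352, 0.1695]
ft_force: [1.4, 0.8, 2.2]
ee_pos: [0.5136, -0.2347, 0.1695]
ft_force: [1.8, 0.1, 1.3]
```

In the tool's units: -0.001 m / 0.2 = -0.005.

```bash
python3 -m pendant '0.005 -0.005 0 0 0
0.005 0 0 0 0'|grep -E 'pos|ft_force';python3 -m pendant '0.005 -0.005 0 0 0
0.005 0 0 0 0'|grep -E 'pos|ft_force'
```

```text
ee_pos: [0.513, -0.2344, 0.1695]
ft_force: [2.2, -1.9, 0.3]
ee_pos: [0.5123, -0.2338, 0.1697]
ft_force: [3.1, -2.9, 1.4]
```

In the tool's units: -0.001 m / 0.2 = -0.005.

```bash
python3 -m pendant '0.005 -0.005 0 0 0
0.005 0 0 0 0'|grep -E 'pos|ft_force';python3 -m pendant '0.005 -0.005 0 0 0
0.005 0 0 0 0'|grep -E 'pos|ft_force'
```

```text
ee_pos: [0.5116, -0.2332, 0.1699]
ft_force: [3.7, -3.1, 3.7]
ee_pos: [0.5111, -0.2327, 0.1701]
ft_force: [2.8, -3.2, 3.7]
```

In the tool's units: 0.002 m / 0.2 = 0.01, 0.001 m / 0.2 = 0.005.

```bash
python3 -m pendant '0.005 0.005 0 0 0
0.005 0 0 0.01 0
0.005 0 0 0.01 0
0.005 0 0 0 0' 40|grep -E 'pos|force';python3 -m pendant '0.005 0 0 0.015 0
0.005 0 0 0.015 0
0.005 0 0 0 0'|grep -E 'pos|ft_force'
```

```text
ee_pos: [0.5125, -0.2338, 0.1671]
ft_force: [3.7, -4.3, 7.0]
grip_force: 45.7
ee_pos: [0.5129, -0.2341, 0.1618]
ft_force: [3.2, -4.5, 8.9]
```

In the tool's units: 0.003 m / 0.2 = 0.015, 0.002 m / 0.2 = 0.01.

```bash
python3 -m pendant '0.005 0.005 0 0 0
0.005 0 0 0.015 0
0.005 0 0 0.01 0
0.005 0 0 0 0'|grep -E 'pos|ft_force';python3 -m pendant '0.005 0 0 0.005 0
0.005 0 0 0.005 0
0.005 0 0 0 0'|grep -E 'pos|ft_force'
```

```text
ee_pos: [0.5131, -0.2343, 0.1571]
ft_force: [1.7, -3.9, 12.1]
ee_pos: [0.5131, -0.2343, 0.1553]
ft_force: [1.3, -2.7, 13.3]
```

In the tool's units: 0.001 m / 0.2 = 0.005.

```bash
python3 -m pendant '0.005 0 0 0.005 0
0.005 0 0 0.005 0
0.005 0 0 0 0'|grep -E 'pos|ft_force';python3 -m pendant '0.005 0 0 0.005 0
0.005 0 0 0 0'|grep -E 'pos|ft_force'; python3 -m pendant '0.005 0 0 0.0025 0
0.005 0 0 0 0'|grep -E 'pos|ft_force'
```

```text
ee_pos: [0.5131, -0.2343, 0.1535]
ft_force: [1.0, -2.1, 13.8]
ee_pos: [0.5131, -0.2343, 0.1526]
ft_force: [1.0, -3.0, 14.2]
ee_pos: [0.5131, -0.2343, 0.1522]
ft_force: [1.2, -2.3, 14.2]
```

In the tool's units: 0.0007 m / 0.2 = 0.0035.

```bash
for k in 1; do python3 -m pendant '0.005 0 0 0.0035 0
0.005 0 0 0 0'|grep -E 'pos|ft_force'; done; python3 -m pendant '0.005 0 0 0.0035 0
0.005 0 0 0 0'|grep -E 'pos|ft_force'
```

```text
ee_pos: [0.5131, -0.2343, 0.1516]
ft_force: [0.2, -1.2, 15.4]
ee_pos: [0.5131, -0.2343, 0.1513]
ft_force: [0.2, -1.0, 17.1]
```

In the tool's units: 0.0007 m / 0.2 = 0.0035.

```bash
python3 -m pendant '0.005 0 0 0.0035 0
0.005 0 0 0 0'|grep -E 'pos|ft_force'; python3 -m pendant '0.005 0 0 0.0015 0
0.005 0 0 0 0'|grep -E 'pos|ft_force'
```

```text
ee_pos: [0.5131, -0.2344, 0.1513]
ft_force: [-1.0, -0.0, 19.9]
ee_pos: [0.5131, -0.2343, 0.1512]
ft_force: [-1.1, 0.8, 22.5]
```

In the tool's units: 0.002 m / 0.2 = 0.01.

```bash
python3 -m pendant '0.005 0.01 0 0 0
0.005 0.01 0 0 0
0.005 0 0 0 0'|grep -E 'pos|ft_force'; python3 -m pendant '0.005 0.01 0 0 0
0.005 0.01 0 0 0
0.005 0 0 0 0'|grep -E 'pos|ft_force'
```

```text
ee_pos: [0.5163, -0.2368, 0.1512]
ft_force: [-1.0, -1.6, 20.6]
ee_pos: [0.5195, -0.2392, 0.1513]
ft_force: [-1.1, -1.1, 19.9]
```

In the tool's units: 0.002 m / 0.2 = 0.01, 0.0002 m / 0.2 = 0.001.

```bash
python3 -m pendant '0.005 0.01 0 0.001 0
0.005 0.01 0 0 0
0.005 0 0 0 0'|grep -E 'pos|ft_force'; python3 -m pendant '0.005 0.005 0 0 0
0.005 0.005 0 0 0
0.005 0 0 0 0'|grep -E 'pos|ft_force'
```

```text
ee_pos: [0.5228, -0.2417, 0.1513]
ft_force: [-1.7, -1.2, 21.2]
ee_pos: [0.5243, -0.2428, 0.1513]
ft_force: [-1.7, -0.4, 21.2]
```

The manual's scale: shifts go in shares of 0.2 m and turns go in shares of 2 rad. Converting my numbers, 0.001 m / 0.2 = 0.005.

```bash
python3 -m pendant '0.005 0.005 0 0 0
0.005 0 0 0 0'|grep -E 'pos|ft_force'; python3 -m pendant '0.005 0.005 0 0 0
0.005 0 0 0 0'|grep -E 'pos|ft_force'; python3 -m pendant '0.005 0.005 0 0 0
0.005 0 0 0 0'|grep -E 'pos|ft_force'
```

```text
ee_pos: [0.525, -0.2434, 0.1513]
ft_force: [-1.7, 0.1, 21.7]
ee_pos: [0.5258, -0.244, 0.1513]
ft_force: [-1.2, -0.0, 21.4]
ee_pos: [0.5259, -0.2441, 0.1512]
ft_force: [-2.6, 1.6, 23.7]
```

In the tool's units: -0.06 m / 0.2 = -0.3, -0.03 m / 0.2 = -0.15.

```bash
python3 -m pendant '0.005 0.0025 0 0 0
0.02 0 0 0 0
0.03 0 0 0 0
0.03 0 0 0 0
0.03 0 0 -0.05 0
0.03 0 0 -0.15 0
0.03 0 0 -0.3 0
0.03 0 0 -0.3 0'
python3 -m pendant '0.03 0 0 -0.25 0
0.03 -0.25 0 -0.25 0
0.03 -0.3 0 0 0
0.03 -0.3 0 0 0
0.03 -0.3 0 0 0
0.03 0 0 0 0'
python3 - <<'E'
from h import *
for n in('scene','top'):
    cap(n)
    for t,d,x0 in(('lid',[(.112,.088),(.117,.087)],[.525,-.242]),):
        for o in outline_of(n,t)[:1]: print(n,t,round(o['p'],2),*fitmask(n,o['region'],d,x0))
marks([('fin',.164),('bridge',.1515),('bar_end',.148),('knob_top',.146),('bowl',0)])
a=C['scene']['pixels'][165:265,370:470,::-1];b=C['top']['pixels'][180:280,360:460,::-1]
cv2.imwrite('pics/c7.png',np.hstack([cv2.resize(a,(400,400),interpolation=cv2.INTER_CUBIC),cv2.resize(b,(400,400),interpolation=cv2.INTER_CUBIC)]))
E
```

```text
t: 24.88
ee_pos: [0.5237, -0.2431, 0.3059]
orientation: [-0.0, 0.948, -0.318, -0.004]
ft_force: [1.3, -1.0, 0.1]
grip_width: 0.0304
grip_force: 0.0
t: 25.62
ee_pos: [0.3425, -0.1075, 0.4003]
orientation: [-0.001, 0.949, -0.316, -0.001]
ft_force: [1.3, 0.0, -0.1]
grip_width: 0.0301
grip_force: 0.0
scene lid 0.93 [ 0.52332915 -0.24237144] 0.02073030731190392
top lid 0.96 [ 0.52250452 -0.24013751] 0.023240789822422475
fin scene 0.43 [421.4 201.6] [ 0.532  -0.2506  0.164 ]
fin scene 0.4 [425.5 205.1] [ 0.5199 -0.2597  0.164 ]
fin top 0.43 [413.  226.6] [ 0.5312 -0.2415  0.164 ]
bridge scene 0.95 [423.4 204.2] [ 0.5414 -0.257   0.1515]
bridge top 0.58 [419.4 221.1] [ 0.5452 -0.2606  0.1515]
bar_end scene 0.65 [427.9 202.1] [ 0.5581 -0.2678  0.148 ]
bar_end top 0.64 [417.9 219.2] [ 0.5502 -0.2578  0.148 ]
knob_top scene 0.69 [417.  208.8] [ 0.5272 -0.2435  0.146 ]
knob_top top 0.6 [414.3 233.1] [ 0.5161 -0.2479  0.146 ]
knob_top top 0.42 [209.4 168.3] [0.6869 0.2583 0.146 ]
bowl scene 0.88 [407.3 255.6] [ 0.53   -0.2411  0.    ]
```

View pics/c7.png

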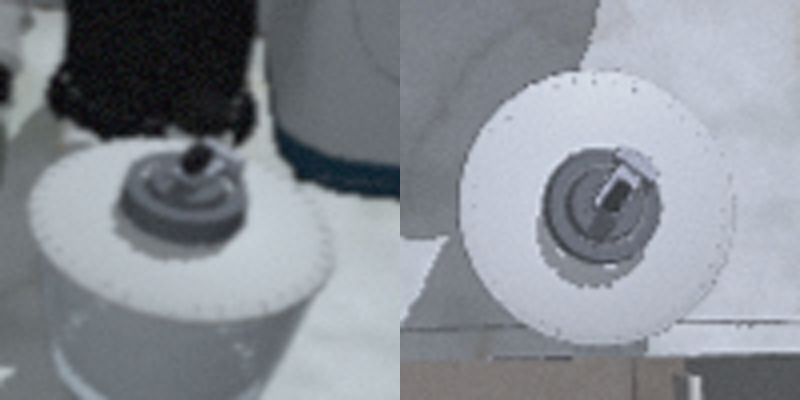

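The picture shows the knob flush in its collar, near scene pixel (417, 209). The bar lies under the bridge at about (425, 203), and the lid is square on the bowl. The arm is clear.

```bash
python3 -m pendant '0.03 0 0 0 0
0.03 0 0 0 0'|grep -E 't:|ft'; python3 -c "
from rig import ctrl
print(ctrl.close_job())"
```

```text
t: 26.58
ft_force: [0.1, -0.2, 1.0]
the job is handed in; nothing more can be done
None
```

I handed the job in at about 27 s: in the last picture the lid sits square on the bowl, the knob stays down by itself and the lock bar is fully out under the bridge. The vertical push peaked at about 24 N on the wrist sensor, the bystanders were never approached, and the hand-in returned no verdict.

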